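# Lock the multiwell plate into its dock

### The job

The multiwell plate has to be locked in its dock before it goes on the shaker. Screw that dock's lever bolt in clockwise, its lever still standing up, until it is snug against its stop, then fold the lever fully down onto the clamp bar's black rubber rest. Leave the other dock, the one holding the test-tube rack, alone.

Things in the scene. Friction and masses are not known exactly. Their poses are not given: they have to be found in the camera images.
- plate_pivot (a point): Lever pivot of the lever bolt on the dock holding the flat white 48-well plate (128x86 mm, top 27 mm above the table). On the bolt's vertical axis, 18 mm above its clamp bar (36x130 mm, top at 35 mm) when loose, sinking 3 mm per rad screwed in. Turns with the bolt, not the lever: z up, x level, the way the lever folds (across its 10 mm thickness), y its fold axis (its 20 mm width).
- plate_axle (a joint): Turn of the plate dock's bolt about its vertical axis, rad, growing clockwise from above: 0 loose, 1.4 snug at a hard stop; starts at 0.05 to 0.3, so one grasp of the upright lever turns it home. Friction about 0.12 N m; stays where left. At the stop the lever folds along the clamp bar, onto its black rubber rest 55 mm from the bolt. Bolt head: 32 mm wide, up to 4 mm above the pivot.
- plate_lever (a joint): Fold of the plate dock's black lever about the pivot, rad: 0 upright (start), 1.5 down at a hard stop. A plain bar 20 mm wide, 10 mm thick, its end 75 mm from the pivot; pinch it across its thickness 15 to 75 mm above the pivot. Down, it lies almost level along x, its upper face 5 to 10 mm above the pivot. About 1 N on its upper part folds it; it stays where left.
- rack_dock: The other dock, not to be touched: same bar, bolt and upright black lever (top 128 mm above the table), but it holds a blue rack of glass test tubes (tops at 92 mm). Origin on the table under its bolt, z up, x from the bolt towards the rack, y along the clamp bar; it covers x -22 to 178 mm, y -65 to 65 mm.

How it is judged:
By the outcome, as a careful person would: the job done as asked, in the order asked, and still so for the second after the job is handed in, with the robot touching nothing.
It also fails if it takes over 45 s, if anything falls off the work surface, if the arm or the gripper's body presses on something with over 40 N, if the wrist force passes 120 N, or if a joint passes its speed limit or range.

### The arm

A 6-joint arm with a two-finger parallel gripper is mounted at the origin on the work surface. World frame = base frame: x ahead of the robot, y to its left, z up, the work surface at z = 0. Lengths are in m, angles in rad, forces in N, time in s.
With the tool pointing down it reaches from about 0.2 to 0.875 m from the base axis. Payload 3.4 kg.
Tool frame: the origin (TCP) lies between the finger pads; the fingertips stand 25 mm ahead of it and the grasp point (between the pads) lies 6 mm ahead of it (r.nose_length is the z of the fingertips in the tool frame, in m); z points along the fingers, y is the line along which they close (so a half turn about z gives the same grasp; the last joint's range is limited). The gripper opens to 94 mm and grips with 3 to 60 N. Pads are 16 mm wide; open, the fingers measure 119 mm over their backs; the gripper's body (75 mm by 177 mm) begins 78 mm behind the grasp point.
Start: joints at [-1.303, 0.276, 1.505, -0, 1.361, -0.121], TCP at [0.218, -0.532, 0.23] pointing down, gripper open.
Joint ranges: [-2.89, 2.89], [-0.75, 2.08], [0.22, 2.7], [-1.18, 4.32], [0.11, 2.71], [-2.7, 2.7]. Speed limits (rad/s): [2.57, 2.57, 3.14, 3.14, 3.14, 3.14].

### API

Orientations are given as a unit quaternion [w, x, y, z].
In Python, from plant import r, gripper_to, inverse_kinematics, vision, models, telemetry gives the robot as it stands. Calls block until the motion is done:
- r.move_to(position, orientation): joint-space move of the TCP to a pose.
- r.move_l(position, rot=None, vel=0.15, guard=None): straight line of the TCP; rot=None keeps the orientation; vel is the mean speed in m/s. With guard (N) it stops when the force on the tool has changed by that much, and returns True; else False.
- r.movej(angles): joint-space move.
- gripper_to(opening, f_grip=None): finger opening in m; f_grip is the grip in N (None keeps the last); returns when the fingers have stopped.
- r.hold(seconds).
- inverse_kinematics(position, orientation): joint angles nearest the present ones, or None.
- vision.snapshot(name): name is "side" or "top"; returns the picture (480x640x3 uint8, red, green, blue); there is no depth.
- vision.get_calibration(name): a dict with "fx", "fy", "cx", "cy" (pixels), "position" and "orientation" of the camera in the world. Camera axes: x right, y down, z forward; pixel columns grow to the right and rows downward; lengths in m; the calibration is good to about 2 mm. A picture is of the moment at which its call begins. get_calibration takes no time and is no camera call.
A pose or a line that the arm cannot do raises r.PlanningError and nothing moves.
- r.sign_off(): hands the job in; it is judged then, once.
Trained networks look in the newest picture that a camera, given by its name, has taken for a name from the list of things; names that differ only in an ending like _2 or _b are one class to them, and where a whole thing is asked for, a point or a joint stands for the part that bears it (a point fixed in the world has none). Each returns a list of dicts, best first, with "score" (0 to 1); they miss things now and then, are a little off and sometimes report something else, mostly with a low value. They report only what shows in the picture. A call takes as long as a camera call.
- models.boxes_of(thing, camera): "at" ([x, y, z] in m, in world coordinates, good to about 4 mm: the middle of the surface that is visible of it).
- models.regions_of(thing, camera): "pixels" (480x640 bool, what is visible of it).
- models.mark_of(thing, camera): "at" ([x, y, z] in m, in world coordinates, good to about 4 mm: a listed point, or the origin of a listed thing).
Readings, each from a call of its own:
- telemetry.current_t(): time.
- telemetry.current_joints(): joint angles.
- telemetry.current_dq(): joint speeds.
- telemetry.current_joint_efforts(): joint torques, N m.
- telemetry.current_ee_pos(): TCP position.
- telemetry.current_tool_rot(): TCP orientation.
- telemetry.current_wrist_force(): force on the tool from outside, world axes, zero at the start.
- telemetry.current_torque(): the same for the moment, N m.
- telemetry.current_opening(): finger opening in m.
- telemetry.current_finger_force(): force on a finger pad.
Only numpy, scipy, OpenCV 4.12 (cv2) and the standard library are available. Lean on these libraries where they do the work, as an engineer would, in place of code of your own. Each camera call takes 0.05 s, during which the arm holds its last target. There are 200 camera calls.

## Working session

There is one attempt and no reset: what is moved stays moved. The work goes in short steps, each a Python script; the robot and the scene stay as the last script left them, time stands still between calls to the robot, and variables do not carry over. Pictures are saved under pics/ and viewed, at most 10 in all, crops included, and the job is handed in when it is done.

```bash
ls; mkdir -p pics; python3 - <<'E'
from plant import r, vision, models, telemetry
import cv2
for c in ("top","side"):
    im=vision.snapshot(c); cv2.imwrite(f"pics/{c}0.png",im[:,:,::-1])
    print(c,vision.get_calibration(c))
    for t in ("plate_pivot","rack_dock"):
        print(t,[(x["score"],x["at"]) for x in models.mark_of(t,c)][:3])
    for t in ("plate_lever","plate_axle"):
        print(t,[(x["score"],x["at"]) for x in models.boxes_of(t,c)][:3])
print(telemetry.current_t(), telemetry.current_tool_rot(), r.nose_length)
E
```

```text
pics
top {'fx': 557.2991540936116, 'fy': 557.2991540936116, 'cx': 321.9600039785191, 'cy': 241.28027570423896, 'position': array([0.46039605, 0.00510883, 0.99116593]), 'orientation': array([ 0.03018895, -0.70604806,  0.70635519, -0.04058453])}
plate_pivot [(0.61, [0.5194, -0.1838, 0.053])]
rack_dock [(0.7, [0.5138, 0.2319, -0.0011])]
plate_lever [(0.78, [0.5149, -0.1772, 0.11])]
plate_axle [(0.85, [0.5118, -0.181, 0.0593])]
side {'fx': 588.070610378859, 'fy': 588.070610378859, 'cx': 311.0897582699243, 'cy': 245.7908986757615, 'position': array([0.24333124, 0.52343733, 0.67833731]), 'orientation': array([ 0.09507336, -0.21373523,  0.89976903, -0.36836667])}
plate_pivot [(0.66, [0.5146, -0.1843, 0.0536])]
rack_dock [(0.67, [0.5175, 0.2347, 0.002])]
plate_lever [(0.8, [0.5191, -0.1804, 0.0937])]
plate_axle [(0.56, [0.5139, -0.1729, 0.081])]
0.5 [ 3.10038465e-06  9.81166077e-01  1.93166067e-01 -2.50553945e-07] 0.025
```

View pics/top0.png

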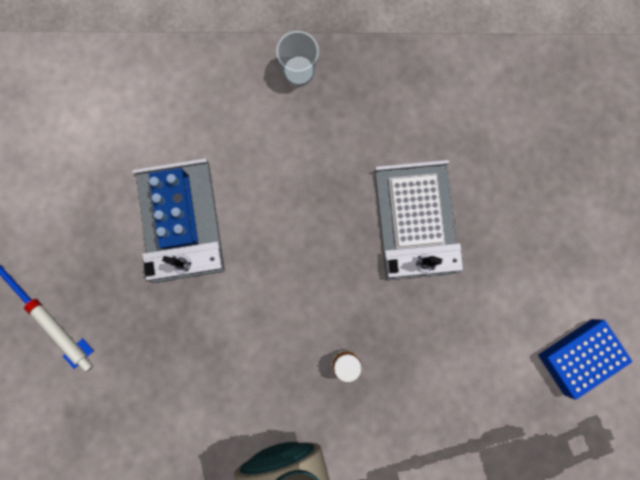

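View pics/side0.png

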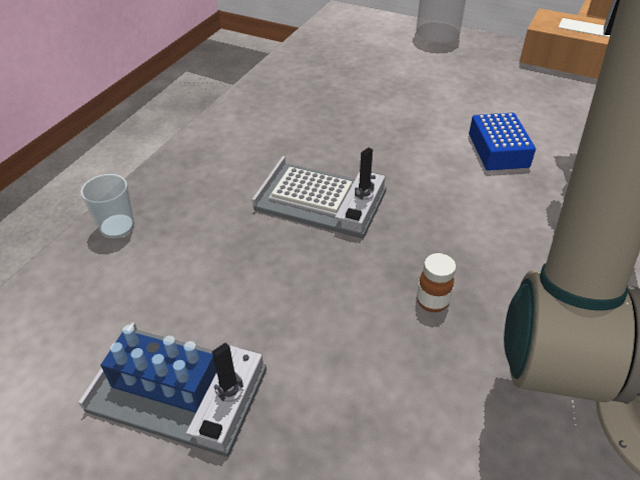

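The top view shows the plate dock with its bolt at about (430,262) and the rubber rest at (392,266). The rest is therefore on the bolt's +y side. The rack dock, at about (178,263), is well clear. Next I measure the bar direction and the pivot.

```bash
cat > h.py <<'E'
import numpy as np, cv2
from scipy.spatial.transform import Rotation as R
from plant import r, gripper_to, inverse_kinematics, vision, models, telemetry
def ray(c,u,v):
    k=vision.get_calibration(c); q=k["orientation"]
    d=R.from_quat([*q[1:],q[0]]).apply([(u-k["cx"])/k["fx"],(v-k["cy"])/k["fy"],1]); return k["position"],d
def atz(c,u,v,z):
    p,d=ray(c,u,v); return p+d*(z-p[2])/d[2]
def tri(uv1,uv2):
    (p,d),(q,e)=ray("top",*uv1),ray("side",*uv2)
    s=np.linalg.lstsq(np.c_[d,-e],q-p,rcond=None)[0]; a,b=p+s[0]*d,q+s[1]*e
    return (a+b)/2,np.linalg.norm(a-b)
def down(yaw):  # tool z down, tool y along world heading yaw
    y=np.array([np.cos(yaw),np.sin(yaw),0]); z=np.array([0,0,-1.]); x=np.cross(y,z)
    q=R.from_matrix(np.c_[x,y,z]).as_quat(); return np.array([q[3],*q[:3]])
E
python3 - <<'E'
from h import *
t=vision.snapshot("top"); s=vision.snapshot("side")
def white(im,box):
    x0,y0,x1,y1=box; m=np.zeros(im.shape[:2],np.uint8); m[y0:y1,x0:x1]=(im[y0:y1,x0:x1].min(2)>175)*255; return m
# bar edges, near (lower) edge and mid in the top view
g=t.min(2).astype(float)
low=[];
for u in range(402,458):
    col=g[255:285,u]; d=np.diff(col); low.append((u,255+np.argmin(d)+.5))
low=np.array(low); f=np.polyfit(low[:,0],low[:,1],1)
for _ in range(3):
    k=abs(np.polyval(f,low[:,0])-low[:,1])<1.2; f=np.polyfit(low[k,0],low[k,1],1)
a,b=[atz("top",u,np.polyval(f,u),.035) for u in (387,460)]
print("edge",k.sum(),a,b,"bar heading",np.arctan2(*(a-b)[[1,0]]))
M={}
for c in("top","side"):
    P=np.median([models.mark_of("plate_pivot",c)[0]["at"] for _ in range(4)],0); print(c,"pivot",P)
    m=models.regions_of("plate_lever",c)[0]["pixels"]; v,u=np.nonzero(m); print(c,"lever px",u.min(),u.max(),v.min(),v.max(),m.sum())
    im=t if c=="top" else s
    o=im.copy(); cs,_=cv2.findContours(m.astype(np.uint8),0,1)
    x0,y0=(370,230) if c=="top" else (320,140)
    M[c]=cv2.resize(o[y0:y0+100,x0:x0+100,::-1],None,fx=4,fy=4,interpolation=cv2.INTER_NEAREST)
cv2.imwrite("pics/crop.png",np.hstack([M["top"],M["side"]]))
E
```

```text
Traceback (most recent call last):
TypeError: expected non-empty vector for x
```

```bash
python3 - <<'E'
from h import *
t=vision.snapshot("top"); s=vision.snapshot("side")
g=t.min(2).astype(float)
low=np.array([(u,265+np.argmin(np.diff(g[265:285,u]))+.5) for u in range(390,458)],np.float32)
vx,vy,x0,y0=cv2.fitLine(low,cv2.DIST_HUBER,0,.01,.01).ravel()
a,b=[atz("top",u,y0+(u-x0)*vy/vx,.035) for u in (387,460)]
print("edge",a,b,"bar heading",np.arctan2(*(a-b)[[1,0]]), low[::8].tolist())
M={}
for c in("top","side"):
    P=np.median([models.mark_of("plate_pivot",c)[0]["at"] for _ in range(4)],0); print(c,"pivot",P)
    m=models.regions_of("plate_lever",c)[0]["pixels"]; v,u=np.nonzero(m); print(c,"lever px",u.min(),u.max(),v.min(),v.max(),m.sum())
    x0,y0=(370,230) if c=="top" else (320,140)
    M[c]=cv2.resize((t if c=="top" else s)[y0:y0+100,x0:x0+100,::-1],None,fx=4,fy=4,interpolation=cv2.INTER_NEAREST)
cv2.imwrite("pics/crop.png",np.hstack([M["top"],M["side"]]))
E
```

```text
edge [ 0.49504747 -0.12060264  0.035     ] [ 0.50706905 -0.24668929  0.035     ] bar heading 1.6658527381621688 [[390.0, 276.5], [398.0, 275.5], [406.0, 274.5], [414.0, 274.5], [422.0, 273.5], [430.0, 272.5], [438.0, 271.5], [446.0, 271.5], [454.0, 270.5]]
top pivot [ 0.5173 -0.1845  0.057 ]
top lever px 420 442 255 267 210
side pivot [ 0.513  -0.1823  0.0545]
side lever px 359 372 147 189 467
```

View pics/crop.png

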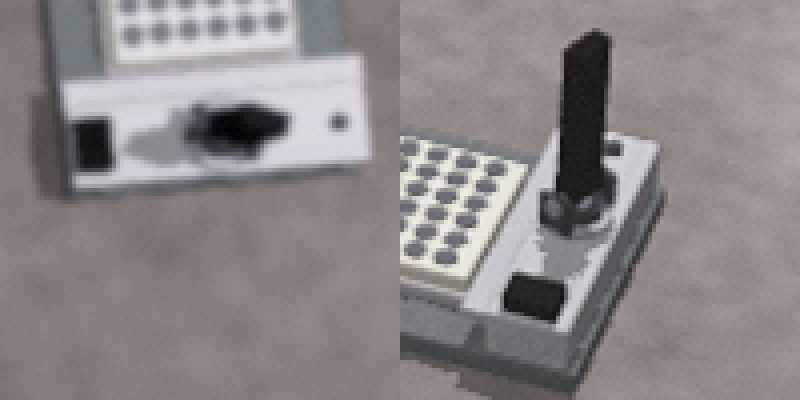

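Left crop: the bar's corners are at about (385.5,251), (461,244), (462.5,270) and (387.5,277) in full-image pixels. Right crop: the lever stands upright with its top at about (366,150.5), and the black rest lies toward the camera (+y).

```bash
python3 - <<'E'
from h import *
c=[atz("top",*p,.035) for p in ((385.5,251.3),(461.3,243.8),(462.5,270),(387.5,277))]
print("bar centre",np.mean(c,0),"len",np.linalg.norm(c[0]-c[1]),np.linalg.norm(c[3]-c[2]),"w",np.linalg.norm(c[0]-c[3]))
print("headings",[np.arctan2(*(a-b)[[1,0]]) for a,b in((c[0],c[1]),(c[3],c[2]))])
print("lever top tri",tri((437.5,260.5),(366.25,150.5)))
print("rest tri",tri((370+94/4,230+145/4),(320+135/4,140+290/4)))
for y0 in(-.25,2.89):
  for y in (y0,y0-1.4): print(y,inverse_kinematics([.514,-.183,.115],down(y)))
E
```

```text
bar centre [ 0.52324941 -0.18529082  0.035     ] len 0.1321850878161428 0.13009453947037403 w 0.0443487643193822
headings [np.float64(1.6694752252453025), np.float64(1.6628167007219092)]
lever top tri (array([ 0.51742958, -0.18816055,  0.12457151]), np.float64(0.0001937910257800398))
rest tri (array([ 0.51175548, -0.13163252,  0.04135571]), np.float64(0.002656332961807614))
-0.25 [-4.69581354e-01  3.22656417e-01  1.74455732e+00 -4.44089210e-16
  1.07437891e+00 -2.19581354e-01]
-1.65 [-4.69581354e-01  3.22656417e-01  1.74455732e+00 -4.44089210e-16
  1.07437891e+00  1.18041865e+00]
2.89 None
1.4900000000000002 [-4.69581354e-01  3.22656417e-01  1.74455732e+00 -4.44089210e-16
  1.07437891e+00 -1.95958135e+00]
```

```bash
python3 - <<'E'
from h import *
np.set_printoptions(precision=4,suppress=True)
y=-.25; p=np.array([.517,-.186,.23])
r.move_to(p,down(y)); p[2]=.111
print(r.move_l(p,vel=.12,guard=8), telemetry.current_ee_pos())
def st(n): print(n,telemetry.current_opening(),telemetry.current_finger_force(),telemetry.current_wrist_force(),telemetry.current_torque(),telemetry.current_t())
st("pre"); gripper_to(.03,5); st("30"); gripper_to(.016,5); st("16"); gripper_to(.005,5); st("grip5")
for c in("top","side"):
    im=vision.snapshot(c); x,yy=(330,170) if c=="top" else (270,90)
    globals()[c]=cv2.resize(im[yy:yy+160,x:x+160,::-1],(400,400))
cv2.imwrite("pics/grip.png",np.hstack([top,side]))
E
```

```text
False [ 0.5175 -0.1864  0.1117]
pre 0.09398042425462141 0.0 [-0.093  -0.2738  0.066 ] [ 0.0095 -0.0901 -0.0223] 4.0167
30 0.0301034688254726 0.0 [ 0.3899  0.5756 -0.4148] [-0.0743 -0.1271 -0.0317] 5.0917
16 0.016116780794493007 0.0 [ 0.3949 -0.4679  0.0309] [-0.0294 -0.0024 -0.0043] 5.5417
grip5 0.010238795663908607 4.985620826482773 [-0.2211  0.0991  0.4185] [-0.005   0.0551 -0.0715] 5.8
```

View pics/grip.png

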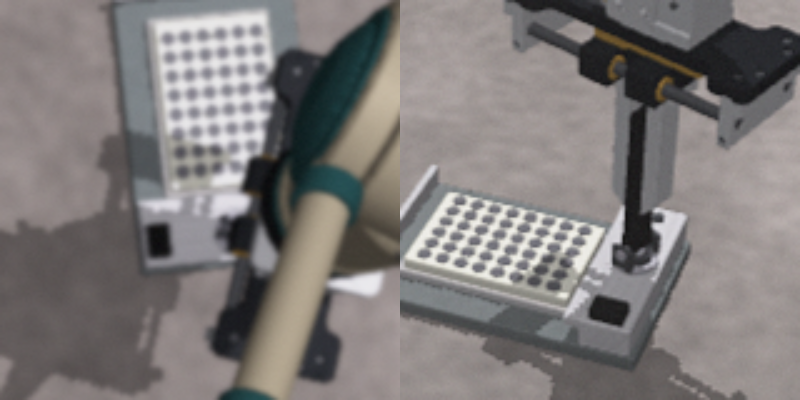

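The gripper holds the lever flat at a 10.2 mm opening, and the lever looks upright. Next I press it lightly against its upright stop and turn it in steps, watching the moment.

```bash
cat >> h.py <<'E'
np.set_printoptions(precision=4,suppress=True)
def wr():  # averaged wrench
    W=[]
    for _ in range(5): r.hold(.02); W.append(np.r_[telemetry.current_wrist_force(),telemetry.current_torque()])
    return np.mean(W,0)
E
python3 - <<'E'
from h import *
gripper_to(.005,35); print(wr())
y=-.25; u=np.array([np.cos(y),np.sin(y),0])
p=telemetry.current_ee_pos()
print("nudge",r.move_l(p+.008*u,vel=.01,guard=3), telemetry.current_ee_pos()-p, wr())
p0=telemetry.current_ee_pos()
print(telemetry.current_t())
for k in range(1,6):
    a=.18*k; r.move_to(p0-[0,0,.003*a],down(y-a))
    w=wr(); q=telemetry.current_tool_rot(); Y=R.from_quat([*q[1:],q[0]]).as_matrix()[:,1]
    print(k,a,np.arctan2(Y[1],Y[0]),w,telemetry.current_ee_pos(),telemetry.current_opening(),telemetry.current_t())
    if abs(w[5])>.6 or np.linalg.norm(w[:3])>15: break
E
```

```text
[-1.095   0.1937  1.7666  0.0374  0.2354 -0.1184]
nudge True [ 0.0001 -0.     -0.    ] [ 0.2515 -0.1999  3.9059 -0.0799 -0.1721 -0.1366]
6.6083
1 0.18 -0.4274182678096316 [-1.7755  0.4722  4.637   0.0154  0.377  -0.1143] [ 0.5165 -0.1859  0.1105] 0.009916405908022792 6.9833
2 0.36 -0.6083881195366938 [-2.9157  0.6129  4.892   0.1064  0.5508 -0.1378] [ 0.5162 -0.1857  0.1099] 0.010021033641107539 7.3583
3 0.54 -0.788482817591163 [-3.0723  1.1725  5.4534  0.2118  0.6961 -0.1499] [ 0.516  -0.1855  0.1093] 0.009921992214247081 7.7333
4 0.72 -0.9685398097283562 [-3.2704  1.856   5.9794  0.3474  0.7608 -0.1287] [ 0.5157 -0.1852  0.1088] 0.009790996621834544 8.1083
5 0.8999999999999999 -1.1486500425690565 [-3.9746  2.3784  6.579   0.4739  0.8023 -0.1499] [ 0.5155 -0.1849  0.1082] 0.009746131216740032 8.4833
```

```bash
python3 - <<'E'
from h import *
p0=telemetry.current_ee_pos(); y=-1.15
for k in range(1,16):
    a=.05*k; r.move_to(p0-[0,0,.003*a],down(y-a))
    w=wr(); q=telemetry.current_tool_rot(); Y=R.from_quat([*q[1:],q[0]]).as_matrix()[:,1]
    print(k,y-a,np.arctan2(Y[1],Y[0]),w,telemetry.current_ee_pos(),telemetry.current_t())
    if abs(w[5])>.55 or np.linalg.norm(w[:3])>15: break
E
```

```text
1 -1.2 -1.1978216266405952 [-1.8535  0.9805  5.4094  0.2419  0.4869 -0.0143] [ 0.5153 -0.1846  0.1081] 8.8167
2 -1.25 -1.2479350506357563 [-2.207   1.5634  5.6625  0.2991  0.515  -0.0303] [ 0.5153 -0.1846  0.108 ] 9.15
3 -1.2999999999999998 -1.2979738188681513 [-2.1336  1.257   5.8748  0.3465  0.5442 -0.0332] [ 0.5152 -0.1845  0.1079] 9.4833
4 -1.3499999999999999 -1.3479787965989487 [-2.4525  1.9889  6.1862  0.3987  0.5238 -0.0324] [ 0.5152 -0.1844  0.1077] 9.8167
5 -1.4 -1.3980831979723267 [-2.3111  2.4362  5.8632  0.4411  0.5439 -0.0135] [ 0.5152 -0.1843  0.1075] 10.15
6 -1.45 -1.4480939971616678 [-2.2025  2.069   5.6848  0.4831  0.545   0.0149] [ 0.5152 -0.1842  0.1074] 10.4833
7 -1.5 -1.4968427940926206 [-2.2892  2.5369  6.6716  0.5361  0.5102  0.3354] [ 0.5152 -0.1841  0.1073] 10.8167
8 -1.5499999999999998 -1.5457597173785427 [-2.4745  2.7653  7.1946  0.6061  0.5624  0.6442] [ 0.5152 -0.1841  0.1073] 11.15
```

The moment rose sharply from about yaw −1.48, and the bar heading predicted −1.476, so the bolt is at its stop. I release it and check.

```bash
python3 - <<'E'
from h import *
gripper_to(.05); p=telemetry.current_ee_pos()
r.move_l([p[0],p[1],.20],vel=.15)
f=np.array([-.095,.995,0]); r.move_l(np.array([.516,-.185,.20])-.045*f,rot=down(-1.476)); gripper_to(0,30)
print(wr(),telemetry.current_opening(),telemetry.current_t())
for c in("top","side"):
    im=vision.snapshot(c); x,yy=(330,170) if c=="top" else (300,120)
    globals()[c]=cv2.resize(im[yy:yy+130,x:x+130,::-1],(400,400))
    print(c,[(m["score"],m["at"]) for m in models.mark_of("plate_pivot",c)[:1]+models.boxes_of("plate_lever",c)[:1]])
cv2.imwrite("pics/rel.png",np.hstack([top,side]))
E
```

```text
[-0.0813 -0.4034  0.1733  0.0225  0.029  -0.0095] 0.0007127151088606542 14.0917
top [(0.66, [0.519, -0.1846, 0.0517]), (0.66, [0.5139, -0.1796, 0.0852])]
side [(0.93, [0.5147, -0.1828, 0.0517]), (0.91, [0.5166, -0.1798, 0.0895])]
```

View pics/rel.png

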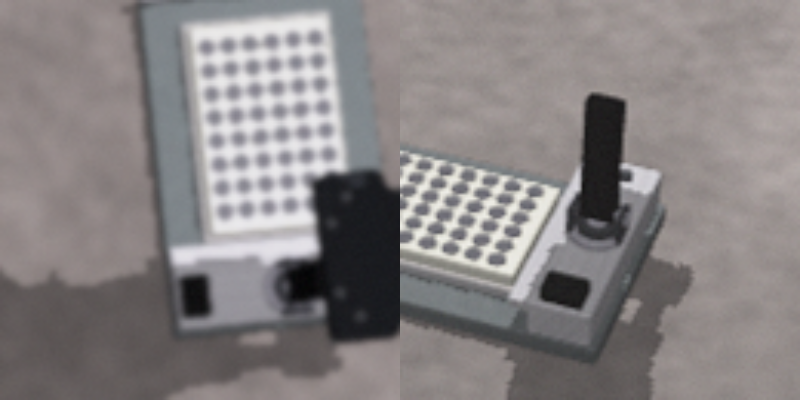

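The lever stands upright with its wide face toward the rest, and the bolt head has sunk. Now I fold it.

```bash
python3 - <<'E'
from h import *
f=np.array([-.095,.995,0]); f/=np.linalg.norm(f); z=np.array([0,0,1.]); P=np.array([.516,-.185,.049]); s=.058
def tcp(t,over=0): return P+s*(np.sin(t)*f+np.cos(t)*z)+(.005-over)*(-np.cos(t)*f+np.sin(t)*z)-.0125*f+.025*z
a=tcp(0); b=a-.02*f
r.move_l(b,vel=.12,guard=8)
for t in np.arange(0,1.41,.2):
    g=r.move_l(tcp(t,.001),vel=.08,guard=15)
    print(round(t,1),g,telemetry.current_wrist_force(),telemetry.current_t())
    if g: break
else:
    g=r.move_l(tcp(1.5,.006),vel=.03,guard=12); print("press",g,telemetry.current_ee_pos()-tcp(1.5),wr())
    p=telemetry.current_ee_pos(); r.move_l(p+.10*z,vel=.15); r.move_l(p+.12*z-.15*f,vel=.2)
    for c in("top","side"):
        im=vision.snapshot(c); x,yy=(330,170) if c=="top" else (300,120)
        globals()[c]=cv2.resize(im[yy:yy+130,x:x+130,::-1],(400,400))
        print(c,[(m["score"],m["at"]) for m in models.mark_of("plate_pivot",c)[:1]+models.boxes_of("plate_lever",c)[:1]])
    cv2.imwrite("pics/fold.png",np.hstack([top,side])); print(telemetry.current_t())
E
```

```text
0.0 False [-0.5908 -0.6916 -0.2918] 15.5167
0.2 False [ 0.207  -0.2095 -0.0046] 15.8083
0.4 False [ 0.2021 -1.1704 -0.4529] 16.1
0.6 False [ 0.3907 -0.1721 -0.4555] 16.3917
0.8 False [-0.2182 -0.7044 -0.9945] 16.6833
1.0 False [-0.2025  0.0892  0.1662] 16.975
1.2 False [-0.6098 -0.8406 -0.1512] 17.2667
1.4 False [ 0.055   0.0302 -0.195 ] 17.5583
press True [ 0.0008 -0.     -0.0021] [-2.3752  0.1871 11.441   0.0977  0.4443 -0.0042]
top [(0.95, [0.5161, -0.1833, 0.0518]), (0.94, [0.5128, -0.1489, 0.0531])]
side [(0.56, [0.5155, -0.185, 0.0504])]
20.0167
```

View pics/fold.png

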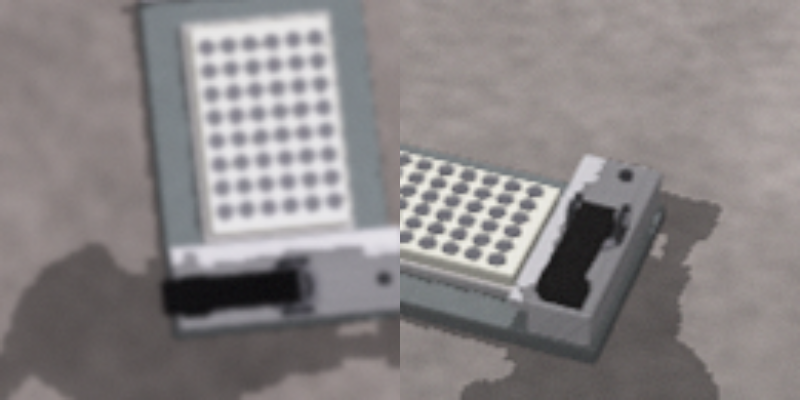

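The lever lies along the bar onto the rest, the press met a firm stop at 11 N, and the robot is clear.

```bash
python3 -c "
from plant import r
print(r.sign_off())"
```

```text
the job is handed in; nothing more can be done
None
```

The plate dock's bolt is screwed in to its stop, its lever is folded down onto the rubber rest, the rack dock was not touched, and the job was handed in at about 20 s.

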